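# Bring the salt to the front of the spice turntable

## Task

Turn the spice turntable by pushing its notched wooden rim round with a fingertip, either way, until the glass salt shaker stands at the front, straight behind the brass pointer, and leave it at rest there. Turn it calmly, keep every container upright on the turntable, do not touch, grasp or lift any of them, and leave the things round about where they are.

Things in the scene. Friction and masses are not known exactly. Their poses are not given: they have to be found in the camera images.
- carousel: Rotary spice tray, fixed to the worktop. Origin on its turning axis at worktop height, z up; its front is its own -x (roughly towards the robot). Black round foot, 176 mm across, 12 mm high, with a flat brass pointer on the worktop, 6 mm high, running under the turntable's rim along -x to 195 mm from the axis; its head shows outside the rim and marks the front.
- carousel_disc (a joint): Angle of the wooden turntable on the foot (rad), counter-clockwise from above positive, 0 when notch0 is over the pointer. 320 mm across, wood from 18 to 36 mm above the worktop, cork inlay up to 37 mm; containers stand loose on it, about 62 mm from the axis. Turns both ways (stops at -6.2 and 6.2), about 1 N at the rim, stays where left.
- notch0 (a point): Middle of a rounded notch in the turntable's rim, open outwards: 148 mm from the axis, point at the wood's top (36 mm up). Notch floor 125 mm from the axis, 45 mm wide there, 60 at the mouth; wood between notches about 130 mm wide. A fingertip put in from above pushes a side wall; free below down to the worktop (to 6 mm at the pointer). At joint 0 over the pointer.
- notch1 (a point): Middle of rim notch 1, same as notch0, 72 degrees counter-clockwise (seen from above) from it.
- notch2 (a point): Middle of rim notch 2, same as notch0, 144 degrees counter-clockwise (seen from above) from it.
- notch3 (a point): Middle of rim notch 3, same as notch0, 216 degrees counter-clockwise (seen from above) from it.
- notch4 (a point): Middle of rim notch 4, same as notch0, 288 degrees counter-clockwise (seen from above) from it.
- front_spot (a point): The spot behind the pointer: 62 mm from the axis towards the front, on the cork (37 mm high).
- salt_shaker: Salt shaker: clear glass with grey contents and a domed light-grey cap, 44 mm across, 90 mm tall; origin under its centre, z up. It starts at one of the four spots that are not at the front, 72 or 144 degrees from it.
- spice_jar_a: Glass spice jar with a green cap, 46 mm across, 106 mm tall, on the turntable, at the front at the start; origin under its centre, z up
- spice_jar_b: Second glass spice jar with a green cap, 46 mm across, 106 mm tall, on the turntable; origin under its centre, z up
- dropper_bottle: Brown bottle with a black dropper top, 34 mm across, 102 mm tall, on the turntable; origin under its centre, z up
- white_tin: Slim whitish-silver tin, 36 mm across, 60 mm tall, on the turntable; origin under its centre, z up
- blender_cup: Bystander: orange cup on end, 66 mm across, 160 mm tall, on the right; origin under its centre, z up
- sport_lid: Bystander: black bottle lid with a loop, 62x78x83 mm, on the right; origin under its centre, z up
- jam: Bystander: jar with a red lid, 65 mm across, 82 mm tall, right of the turntable; origin under its centre, z up
- dish: Bystander: fluted glass dish, 98 mm across, 48 mm tall, right of the turntable; origin under its centre, z up
There are look-alikes about, which are no part of the job. Leave any pink or turquoise look-alike of the white_tin alone.

How it is judged:
On the way:
1. the fingers push the turntable (contact force between the fingers and carousel above 0.3 N), for 0.1 s.
At the end, for the whole second after the job is handed in: The salt shaker's centre is within 15 mm to either side of the pointer's line and at least 45 mm in front of the turning axis; the turntable is still (under 0.05 rad/s); all five containers stand upright (within 0.15 rad) on the turntable within 85 mm of its axis, at rest (under 0.03 m/s) (y of salt_shaker in the frame of carousel between -0.015 and 0.015 m and x of salt_shaker in the frame of carousel below -0.045 m and velocity of joint carousel_disc between -0.05 and 0.05 rad/s and angle between each of salt_shaker, spice_jar_a, spice_jar_b, dropper_bottle, white_tin's own z axis and vertical below 0.15 rad and horizontal distance between each of salt_shaker, spice_jar_a, spice_jar_b, dropper_bottle, white_tin and carousel below 0.085 m and height (world z) of salt_shaker between 0.03 and 0.042 m and linear speed of each of salt_shaker, spice_jar_a, spice_jar_b, dropper_bottle, white_tin below 0.03 m/s and height (world z) of spice_jar_a between 0.03 and 0.042 m and height (world z) of spice_jar_b between 0.03 and 0.042 m and height (world z) of dropper_bottle between 0.03 and 0.042 m and height (world z) of white_tin between 0.03 and 0.042 m); the robot touches nothing.
It fails at once if one of the five containers on the turntable is touched by the robot (contact force between any of the fingers, the arm and salt_shaker above 0.5 N or contact force between any of the fingers, the arm and spice_jar_a above 0.5 N or contact force between any of the fingers, the arm and spice_jar_b above 0.5 N or contact force between any of the fingers, the arm and dropper_bottle above 0.5 N or contact force between any of the fingers, the arm and white_tin above 0.5 N).
It fails at once if one of the five containers is lifted or topples (height (world z) of any of salt_shaker, spice_jar_a, spice_jar_b, dropper_bottle, white_tin above 0.047 m or angle between any of salt_shaker, spice_jar_a, spice_jar_b, dropper_bottle, white_tin's own z axis and vertical above 0.25 rad).
It fails at once if something standing round the turntable is moved more than 15 mm (distance of any of blender_cup, sport_lid, jam, dish from where it was at the start of the episode above 0.015 m).
It fails at once if the turntable is spun fast (over 2.5 rad/s) (velocity of joint carousel_disc above 2.5 rad/s or velocity of joint carousel_disc below -2.5 rad/s).
It also fails if it takes over 58 s, if anything falls off the work surface, if the arm or the gripper's body presses on something with over 40 N, if the wrist force passes 120 N, or if a joint passes its speed limit or range.

## Robot

A 6-joint arm with a two-finger parallel gripper is mounted at the origin on a cart in front of the work surface, level with it; the furniture and walls round the work are solid. World frame = base frame: x ahead of the robot, y to its left, z up, the work surface at z = 0. Lengths are in m, angles in rad, forces in N, time in s.
With the tool pointing down it reaches from about 0.3 to 0.875 m from the base axis. Payload 6.4 kg.
Tool frame: the origin (TCP) lies on the centre line of the jaws, within the pads' length; the fingertips stand 22 mm ahead of it and the grasp point (between the pads) lies 3 mm ahead of it; z points along the fingers, y is the direction in which the jaws open and shut (so a half turn about z gives the same grasp; the last joint's range is limited). The gripper opens to 85 mm and grips with 20 to 120 N. Pads are 22 mm wide; open, the fingers measure 114 mm over their backs; the gripper's body (76 mm by 85 mm) begins 54 mm behind the grasp point. The pads swing forward as they close: fully open they stand 13 mm farther back than shut.
Start: joints at [-1.343, 0.181, 1.607, -0, 1.354, -0.206], TCP at [0.242, -0.522, 0.253] pointing down, gripper open.
Joint ranges: [-2.99, 2.99], [-0.89, 2.07], [0.3, 2.58], [-1.14, 4.28], [0, 2.63], [-3.12, 3.12]. Speed limits (rad/s): [2.57, 2.57, 3.01, 3.14, 3.14, 3.14].

## Interface

Orientations are given as a 3x3 rotation matrix whose columns are the frame's x, y, z axes.
In Python, from station import manip, grab_frame gives the robot as it stands.
- The arm moves only by the tool move_arm, never from a script. Its argument "targets" is a list that holds one entry, the list of rows, each a list of 7 numbers: the finger opening in cm, from 0 to 8.54, then the shift along the tool's x, y, z in cm, then the turn, a rotation vector about the tool's x, y, z in rad. In form: [[[claw, tx, ty, tz, wx, wy, wz], ...]]. A call has 1 to 8 rows; each row shifts and turns the commanded pose from where the row before left it, along the tool's axes as they then stand; what a row does not reach is not made up. A row lasts 1/10 s, in which the tool goes at most 50 mm and 8.59 degrees, less where a joint would pass 70% of its speed; a pose out of reach is approached as far as the arm can. A call with a gripper value outside its range is refused whole. The fingers move at their own pace and stop on an object; the grip force is fixed at half the most. Time passes only in rows, so rows that do not move let the fingers close. It gives the time, the measured TCP pose, the force and the opening at its end, in the units of the state.
- manip.get_state(): the state, without advancing time (a new reading comes with each control period).
- grab_frame(name): name is "scene" or "top" or "wrist"; returns a dict with "pixels" (480x640x3 uint8, blue, green, red), "range_z" (480x640 float32, m along the optical axis (not along the pixel's ray), 0 where there is no reading), "fx", "fy", "cx", "cy" (pixels), "eye" and "orientation" of the camera in the world. Camera axes: x right, y down, z forward; pixel columns grow to the right and rows downward; lengths in m; the calibration is good to about 2 mm. A picture is of the moment at which its call begins.
- manip.hand_in(): hands the job in, once; it reports no verdict.
The state is a dict: "time": time; "q": joint angles; "qd": joint speeds; "joint_torque": joint torques, N m; "tcp_pos": TCP position; "tcp_rot": TCP orientation; "contact_force": force on the tool from outside, world axes, zero at the start; "ft_torque": the same for the moment, N m; "width": finger opening in m.
Only numpy, scipy, OpenCV 4.12 (cv2) and the standard library are available. Lean on these libraries where they do the work, as an engineer would, in place of code of your own. Each camera call takes 0.05 s, during which the arm holds its last target.

## Working session

There is one attempt and no reset: what is moved stays moved. The work goes in short steps, Python scripts to look and compute and a tool call to move; the robot and the scene stay as the last step left them, time stands still between calls to the robot, and variables do not carry over. Pictures are saved under pics/ and viewed, and the job is handed in when it is done.

Besides the shell and the picture viewer there is one more tool, called after "Emit:" by a JSON object that holds its "api" and its "payload", one argument or row to a line. move_arm: Moves the arm, as the interface text tells. Its arguments: {"type":"object","properties":{"targets":{"type":"array"}},"required":["targets"]}

```bash
mkdir -p pics; ls
python3 - <<'E'
from station import manip, grab_frame
import cv2,numpy as np
for n in ("scene","top"):
    f=grab_frame(n); cv2.imwrite(f"pics/{n}0.png",f["pixels"]); np.savez(f"{n}0.npz",**f)
    print(n,f["fx"],f["cx"],f["cy"],np.round(f["eye"],3),np.round(f["orientation"],3).tolist())
s=manip.get_state(); print(s["time"],s["tcp_pos"],np.round(s["tcp_rot"],3).tolist(),s["width"])
E
```

```text
pics
scene 446.74604522922726 321.7615322410522 242.15500026625386 [0.277 0.514 0.69 ] [[-0.883, -0.33, 0.334], [-0.469, 0.587, -0.66], [0.022, -0.739, -0.673]]
top 565.1823297258228 323.1860609045775 241.18043830074083 [ 0.309 -0.102  1.527] [[0.013, -0.983, 0.185], [-1.0, -0.015, -0.009], [0.012, -0.185, -0.983]]
0.1 [ 0.24158941 -0.52127907  0.25247031] [[0.907, 0.42, -0.0], [0.42, -0.907, 0.002], [0.0, -0.002, -1.0]] 0.08532030634302516
```

View pics/scene0.png

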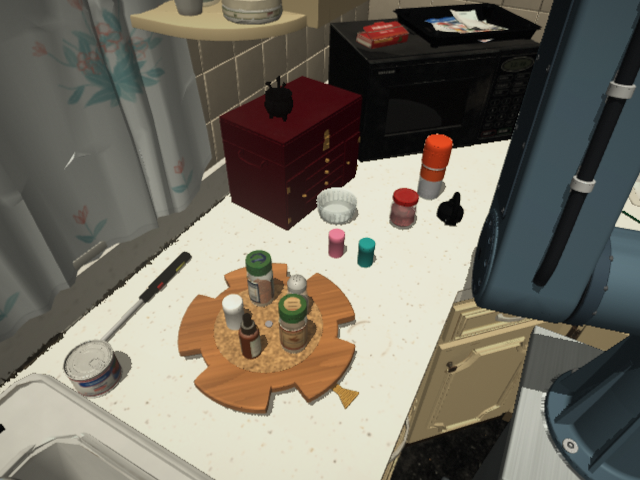

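View pics/top0.png

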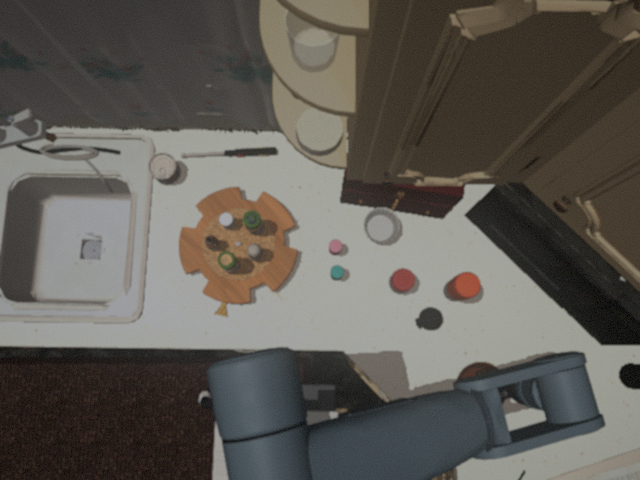

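```bash
cat > h.py <<'E'
import numpy as np,cv2
def world(f,u,v,z=None):
    d=np.array([(u-f["cx"])/f["fx"],(v-f["cy"])/f["fy"],1.0]); r=f["orientation"]@d
    e=np.asarray(f["eye"])
    if z is None:
        return e+r*f["range_z"][int(round(v)),int(round(u))]
    return e+r*(z-e[2])/r[2]
def cloud(f):
    v,u=np.mgrid[0:480,0:640]; Z=f["range_z"]
    P=np.stack([(u-f["cx"])/f["fx"]*Z,(v-f["cy"])/f["fy"]*Z,Z],-1)
    return P@np.asarray(f["orientation"]).T+f["eye"]
def rectify(f,z,x0,x1,y0,y1,s=0.0005):
    # orthophoto on plane z: rows from x1 down, cols from y1 down
    xs=np.arange(x1,x0,-s); ys=np.arange(y1,y0,-s)
    X,Y=np.meshgrid(xs,ys,indexing='ij')
    P=np.stack([X,Y,np.full_like(X,z)],-1)-f["eye"]
    C=P@np.asarray(f["orientation"])
    u=C[...,0]/C[...,2]*f["fx"]+f["cx"]; v=C[...,1]/C[...,2]*f["fy"]+f["cy"]
    return cv2.remap(f["pixels"],u.astype('f4'),v.astype('f4'),cv2.INTER_LINEAR)
E
python3 - <<'E'
from h import *
fs={n:dict(np.load(n+"0.npz")) for n in("scene","top")}
from scipy.optimize import least_squares
for n,f in fs.items():
    P=cloud(f); hsv=cv2.cvtColor(f["pixels"],cv2.COLOR_BGR2HSV)
    print(n,"centre guess",world(f,239,243,0.036) if n=="top" else world(f,268,325,.036))
    c0=(world(f,239,243,0.036) if n=="top" else world(f,268,325,.036))[:2]
    m=(abs(P[...,2]-.036)<.008)&(np.hypot(P[...,0]-c0[0],P[...,1]-c0[1])<.2)&(hsv[...,1]>80)
    m=m.astype('u1'); 
    pts=P[m>0][:,:2]
    # outer rim: by angle bin farthest point
    c=c0.copy()
    for k in range(8):
        d=pts-c; a=np.arctan2(d[:,1],d[:,0]); r=np.hypot(*d.T)
        b=((a+np.pi)/(2*np.pi)*180).astype(int)%180
        rim=np.array([pts[b==i][r[b==i].argmax()] for i in range(180) if (b==i).any()])
        rr=np.hypot(*(rim-c).T); g=rim[rr>.15]
        s=least_squares(lambda p:np.hypot(*(g-p[:2]).T)-p[2],[*c,.16],loss='soft_l1',f_scale=.002); c=s.x[:2]
    print(n,"centre",s.x, "z",np.median(P[m>0][:,2]))
    prof=[(int(np.degrees(np.arctan2(*(q-c)[::-1]))),int(1000*np.hypot(*(q-c)))) for q in rim]
    print([p for p in prof if p[1]<150])
    im=rectify(f,.036,c[0]-.22,c[0]+.18,c[1]-.2,c[1]+.2,.4/600); cv2.imwrite(f"pics/rect_{n}.png",im)
    # pointer: brass color outside rim, on z=.006
    h=hsv; mm=((h[...,0]>12)&(h[...,0]<32)&(h[...,1]>90)&(P[...,2]<.014)&(P[...,2]>-.005)&(np.hypot(P[...,0]-c[0],P[...,1]-c[1])<.22)).astype('u1')
    nn,l,st,ce=cv2.connectedComponentsWithStats(mm)
    for i in range(1,nn):
        if st[i,4]>20:
            w=world(f,*ce[i],.006); print("brass",st[i],w, np.degrees(np.arctan2(w[1]-c[1],w[0]-c[0])),np.hypot(*(w[:2]-c)))
    d=P[...,:2]-c
    for name,lo,hi in (("hi",.06,.2),):
        mm=((P[...,2]>.05)&(np.hypot(d[...,0],d[...,1])<.1)).astype('u1')
        nn,l,st,ce=cv2.connectedComponentsWithStats(mm)
        for i in range(1,nn):
            if st[i,4]>20: 
                q=P[l==i]; w=q[q[:,2]>q[:,2].max()-.01].mean(0); print("tall",st[i],w.round(3),np.degrees(np.arctan2(w[1]-c[1],w[0]-c[0])).round(1),np.hypot(*(w[:2]-c)).round(3))
E
```

```text
scene centre guess [0.58167182 0.1159887  0.036     ]
scene centre [0.58107206 0.11558429 0.15891335] z 0.035079349878614496
[(-163, 125), (-161, 123), (-158, 124), (-157, 124), (-155, 123), (-152, 123), (-151, 123), (-148, 124), (-146, 122), (-144, 138), (-90, 31), (-89, 29), (-87, 34), (-84, 34), (-82, 36), (-80, 83), (-78, 93), (-76, 125), (-74, 122), (-72, 135), (-56, 46), (-55, 47), (-53, 46), (-51, 45), (-48, 44), (-46, 44), (-45, 40), (-43, 43), (-40, 43), (-21, 149), (-19, 124), (-16, 123), (-14, 123), (-13, 123), (-10, 122), (-9, 122), (-6, 122), (-5, 123), (-3, 124), (0, 142), (50, 149), (53, 124), (55, 124), (57, 124), (58, 122), (60, 124), (63, 124), (65, 124), (67, 123), (68, 124), (71, 141), (122, 149), (124, 126), (126, 124), (128, 124), (131, 123), (132, 124), (135, 123), (136, 124), (138, 123), (140, 124), (143, 136)]
brass [331 383  28  26 300] [0.40707124 0.15575804 0.006     ] 166.9992187113419 0.1785783144719427
tall [ 245  250   29   53 1255] [0.625 0.071 0.141] -45.2 0.062
tall [ 278  275   31   75 1841] [0.521 0.13  0.141] 166.7 0.062
tall [ 222  294   39   62
[... 505 characters left out ...]
(-6, 123), (-4, 123), (-3, 124), (-1, 125), (1, 148), (50, 136), (52, 122), (55, 122), (57, 123), (58, 122), (61, 123), (62, 121), (64, 124), (67, 123), (68, 120), (70, 126), (122, 144), (124, 125), (127, 123), (129, 121), (131, 120), (133, 120), (134, 122), (136, 122), (139, 122), (141, 122), (143, 132)]
brass [216 303  11  13  78] [0.40445881 0.15179057 0.006     ] 166.7728482461811 0.17948965193538566
tall [243 211  22  25 394] [0.625 0.066 0.145] -44.8 0.064
tall [219 213  17  17 196] [0.632 0.137 0.099] 26.1 0.059
tall [205 236  16  15 180] [0.573 0.173 0.137] 95.8 0.062
tall [248 244  16  18 238] [0.549 0.059 0.126] -120.0 0.06
tall [218 251  23  23 381] [0.52  0.124 0.144] 167.3 0.061
```

The salt shaker is at about -120° and the pointer at 166.8°, so the disc must turn 72° clockwise. The axis is at about (0.580, 0.113) and the nearest notch is at 206°. I'll close the fingers and move above that notch.

Emit:
{"api": "move_arm", "payload": {
  "targets": [
    [[0,2,-2,0,0,0,0],[0,3,-3,0,0,0,0],[0,3,-3.1,0,0,0,0],[0,3,-3.1,0,0,0,0],[0,3,-3.1,0,0,0,0],[0,3,-3.1,0,0,0,0],[0,3,-3.1,0,0,0,0],[0,3,-3.1,0,0,0,0]]
  ]
}}

```text
time: 0.9
tcp_pos: [0.3512, -0.2091, 0.253]
tcp_rot: [[0.908, 0.42, -0.0], [0.42, -0.908, 0.0], [0.0, -0.0, -1.0]]
contact_force: [1.7, -0.7, 0.6]
width: -0.0
```

Emit:
{"api": "move_arm", "payload": {
  "targets": [
    [[0,3,-3.1,0,0,0,0],[0,3,-3.1,0,0,0,0],[0,3,-3.1,0,0,0,0],[0,3,-3.1,0,0,0,0],[0,3,-3.1,0,0,0,0],[0,3,-3.1,0,0,0,0],[0,1.4,-0.9,0,0,0,0],[0,0,0,0,0,0,0]]
  ]
}}

```text
time: 1.7
tcp_pos: [0.4455, 0.0496, 0.253]
tcp_rot: [[0.906, 0.424, -0.001], [0.424, -0.906, 0.0], [-0.0, -0.001, -1.0]]
contact_force: [0.7, 0.2, -0.7]
width: 0.0002
```

Run:
```python
from h import *
from station import manip, grab_frame
for n in ("scene","wrist"):
    f=grab_frame(n); np.savez(f"{n}1.npz",**f)
    cv2.imwrite(f"pics/{n}1.png",f["pixels"])
s=manip.get_state(); print(s["tcp_pos"],s["time"],s["contact_force"])
f=dict(np.load("wrist1.npz")); print(f["eye"],np.round(f["orientation"],3).tolist(),f["fx"])
```

```text
[0.44486987 0.04757446 0.25287296] 1.8 [-0.57915023 -0.34908817  0.2187048 ]
[0.52116654 0.0845973  0.37268375] [[0.424, -0.856, -0.297], [-0.906, -0.4, -0.138], [-0.001, 0.328, -0.945]] 380.3466877631692
```

View pics/scene1.png

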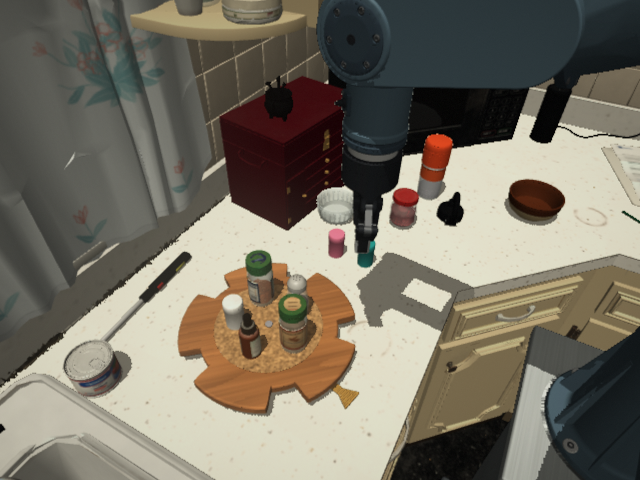

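View pics/wrist1.png

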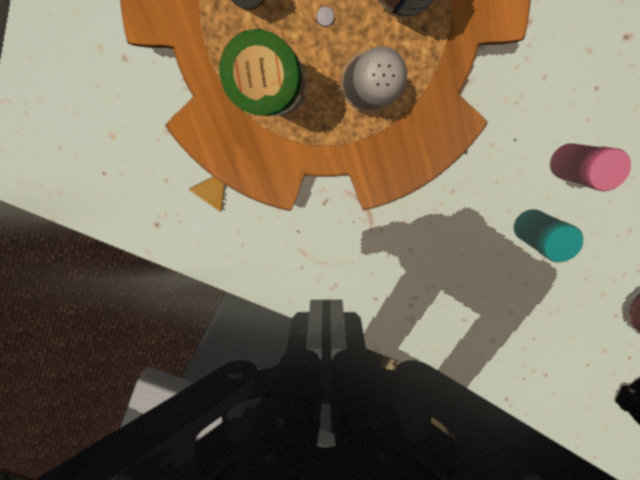

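Run:
```python
from h import *
from station import manip
s=manip.get_state(); print(np.round(s["q"],3),s["tcp_pos"],s["width"])
# notch centre in wrist view, plane z=.036
f=dict(np.load("wrist1.npz"))
for n,(u,v) in dict(floorL=(304,176),floorR=(350,177),mouthL=(292,208),mouthR=(365,208),axis=(325,16),salt_top=(383,72)).items():
    w=world(f,u,v,.036 if n!='salt_top' else .127); d=w[:2]-[.58,.113]; print(n,w.round(4),np.hypot(*d).round(4),np.degrees(np.arctan2(d[1],d[0])).round(1))
```

```text
[-0.16  -0.115  1.912 -0.     1.345  0.976] [0.44486987 0.04757446 0.25287296] 0.00026563028525551847
floorL [0.4619 0.0785 0.036 ] 0.123 -163.7
floorR [0.4783 0.0413 0.036 ] 0.1244 -144.8
mouthL [0.4307 0.0766 0.036 ] 0.1537 -166.3
mouthR [0.4588 0.0164 0.036 ] 0.155 -141.5
axis [0.5824 0.1143 0.036 ] 0.0028 27.8
salt_top [0.554  0.0628 0.127 ] 0.0565 -117.4
```

Axis and notch agree across three views. The wrist camera overhangs the containers, so I'm turning the tool half round to put it outward before going down.

Emit:
{"api": "move_arm", "payload": {
  "targets": [
    [[0,0,0,0,0,0,-0.147],[0,0,0,0,0,0,-0.147],[0,0,0,0,0,0,-0.147],[0,0,0,0,0,0,-0.147],[0,0,0,0,0,0,-0.147],[0,0,0,0,0,0,-0.147],[0,0,0,0,0,0,-0.147],[0,0,0,0,0,0,-0.147]]
  ]
}}

```text
time: 2.6
tcp_pos: [0.4448, 0.0461, 0.2531]
tcp_rot: [[-0.043, 0.999, -0.0], [0.999, 0.043, -0.0], [-0.0, -0.0, -1.0]]
contact_force: [-0.0, 0.2, 0.4]
width: -0.0003
```

Emit:
{"api": "move_arm", "payload": {
  "targets": [
    [[0,0,0,0,0,0,-0.147],[0,0,0,0,0,0,-0.147],[0,0,0,0,0,0,-0.147],[0,0,0,0,0,0,-0.147],[0,0,0,0,0,0,-0.147],[0,0,0,0,0,0,-0.147],[0,0,0,0,0,0,-0.147],[0,0,0,0,0,0,-0.147]]
  ]
}}

```text
time: 3.4
tcp_pos: [0.4448, 0.0461, 0.2532]
tcp_rot: [[-0.939, 0.345, -0.0], [0.345, 0.939, -0.0], [0.0, -0.0, -1.0]]
contact_force: [-0.5, 0.5, 0.2]
width: 0.0005
```

Emit:
{"api": "move_arm", "payload": {
  "targets": [
    [[0,0,0,0,0,0,-0.147],[0,0,0,0,0,0,-0.147],[0,0,0,0,0,0,-0.147],[0,0,0,0,0,0,-0.147],[0,0,0,0,0,0,-0.147],[0,0,0,0,0,0,-0.055],[0,0,0,0,0,0,0]]
  ]
}}

```text
time: 4.1
tcp_pos: [0.4449, 0.0463, 0.2532]
tcp_rot: [[-0.908, -0.419, -0.0], [-0.419, 0.908, -0.0], [0.0, -0.0, -1.0]]
contact_force: [-0.6, 1.3, 0.4]
width: -0.0001
```

Emit:
{"api": "move_arm", "payload": {
  "targets": [
    [[0,0,0,3,0,0,0],[0,0,0,4,0,0,0],[0,0,0,4,0,0,0],[0,0,0,3,0,0,0],[0,0,0,2,0,0,0],[0,0,0,1,0,0,0],[0,0,0,0.5,0,0,0],[0,0,0,0,0,0,0]]
  ]
}}

```text
time: 4.9
tcp_pos: [0.4454, 0.0472, 0.0785]
tcp_rot: [[-0.908, -0.42, 0.0], [-0.42, 0.908, -0.0], [0.0, -0.0, -1.0]]
contact_force: [0.7, -0.1, 0.6]
width: -0.0
```

Run:
```python
from h import *
from station import manip, grab_frame
f=grab_frame("scene"); im=cv2.resize(f["pixels"][200:440,160:480],(800,600)); cv2.imwrite("pics/scene2.png",im)
f=grab_frame("wrist"); cv2.imwrite("pics/wrist2.png",f["pixels"])
s=manip.get_state(); print(s["tcp_pos"],s["time"],s["contact_force"])
```

```text
[0.44613881 0.04726868 0.07931843] 5.0 [-0.99305846  0.34613366 -0.25859412]
```

View pics/scene2.png

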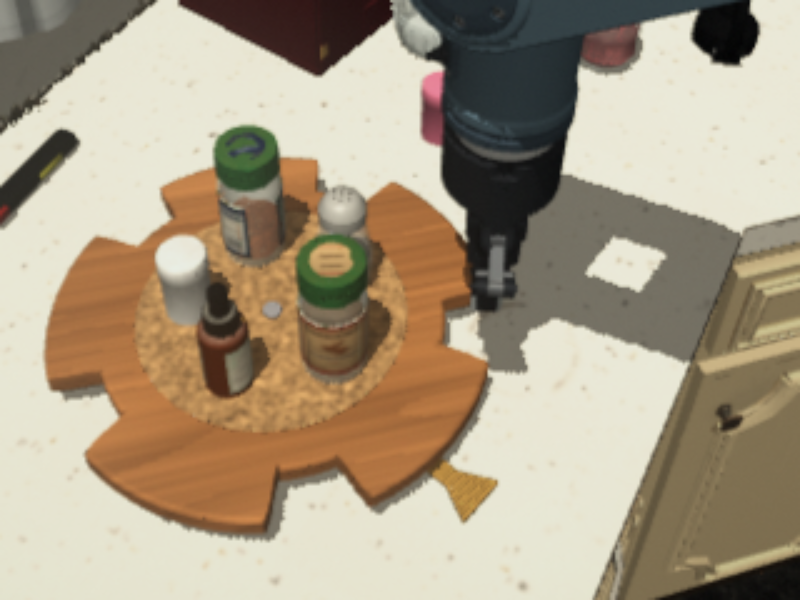

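View pics/wrist2.png

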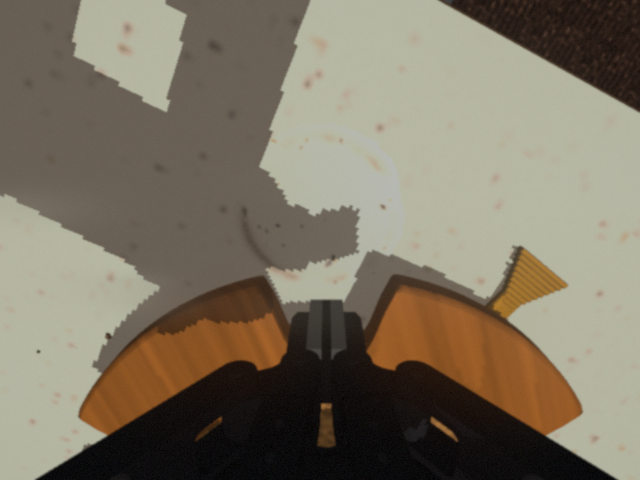

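The wrist view shows the fingers (u≈308–345) centred in the notch (gap u≈275–385). Going down into it.

Emit:
{"api": "move_arm", "payload": {
  "targets": [
    [[0,0,0,1,0,0,0],[0,0,0,1,0,0,0],[0,0,0,1,0,0,0],[0,0,0,0.6,0,0,0],[0,0,0,0.3,0,0,0],[0,0,0,0,0,0,0]]
  ]
}}

```text
time: 5.6
tcp_pos: [0.4448, 0.0476, 0.0386]
tcp_rot: [[-0.907, -0.421, -0.001], [-0.421, 0.907, 0.0], [0.001, 0.001, -1.0]]
contact_force: [0.2, -1.3, 0.0]
width: -0.0
```

Run:
```python
from h import *
from station import manip, grab_frame
f=grab_frame("scene"); im=cv2.resize(f["pixels"][200:440,160:480],(800,600)); cv2.imwrite("pics/scene3.png",im)
s=manip.get_state(); print(s["tcp_pos"],s["time"],s["contact_force"])
```

```text
[0.44516047 0.04758516 0.03905994] 5.65 [-0.33551345 -0.9793457  -0.2179611 ]
```

View pics/scene3.png

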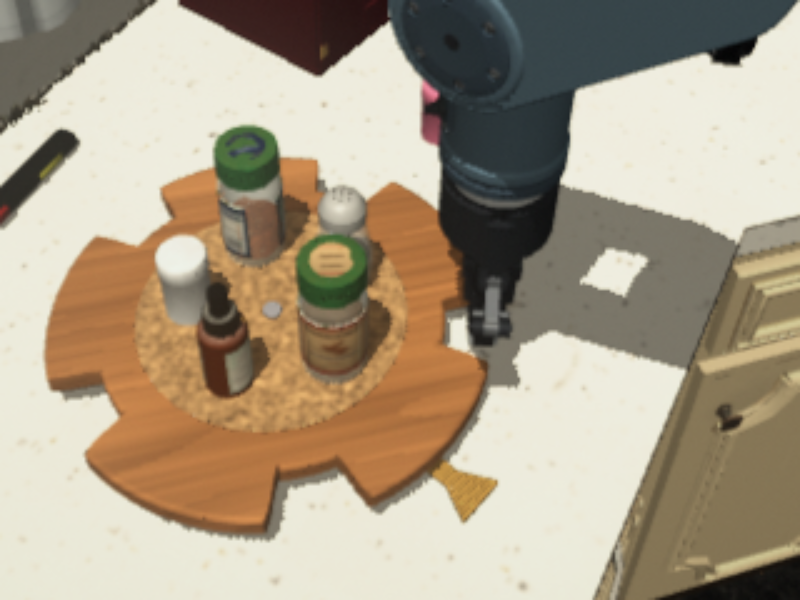

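Emit:
{"api": "move_arm", "payload": {
  "targets": [
    [[0,-0.15,0.15,0,0,0,0.01],[0,-0.15,0.22,0,0,0,0.015],[0,0,0.22,0,0,0,0.015],[0,0,0.22,0,0,0,0.015],[0,0,0.22,0,0,0,0.015],[0,0,0.22,0,0,0,0.015],[0,0,0.22,0,0,0,0.015],[0,0,0.22,0,0,0,0.015]]
  ]
}}

```text
time: 6.45
tcp_pos: [0.4416, 0.0645, 0.0393]
tcp_rot: [[-0.95, -0.313, 0.0], [-0.313, 0.95, -0.0], [0.0, -0.0, -1.0]]
contact_force: [0.1, -0.5, 0.4]
width: 0.0002
```

Emit:
{"api": "move_arm", "payload": {
  "targets": [
    [[0,-0.004,0.3,0,0,0,0.02],[0,-0.004,0.3,0,0,0,0.02],[0,-0.007,0.4,0,0,0,0.027],[0,-0.007,0.44,0,0,0,0.03],[0,-0.007,0.44,0,0,0,0.03],[0,-0.007,0.44,0,0,0,0.03],[0,-0.007,0.44,0,0,0,0.03],[0,-0.007,0.44,0,0,0,0.03]]
  ]
}}

```text
time: 7.25
tcp_pos: [0.4347, 0.096, 0.0392]
tcp_rot: [[-0.995, -0.1, -0.001], [-0.1, 0.995, 0.0], [0.001, 0.0, -1.0]]
contact_force: [-0.3, -1.1, 0.1]
width: -0.0
```

Run:
```python
from h import *
from station import manip, grab_frame
f=grab_frame("scene"); im=cv2.resize(f["pixels"][200:440,160:480],(800,600)); cv2.imwrite("pics/scene4.png",im)
s=manip.get_state(); p=s["tcp_pos"]; d=p[:2]-np.array([.58,.113]); print(p,s["time"],s["contact_force"],np.hypot(*d),np.degrees(np.arctan2(d[1],d[0]))%360)
```

```text
[0.43458972 0.09650979 0.03919291] 7.3 [-0.28987129  0.99085122  0.63072445] 0.14634232382573248 186.4699681994425
```

View pics/scene4.png

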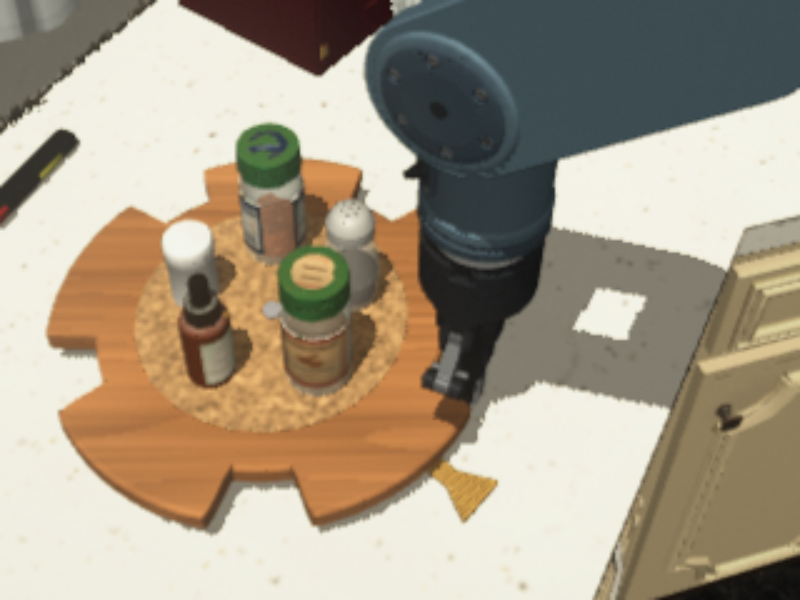

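The finger is pushing the wall, and the disc has turned with everything upright. Continuing.

Emit:
{"api": "move_arm", "payload": {
  "targets": [
    [[0,-0.004,0.3,0,0,0,0.02],[0,-0.007,0.44,0,0,0,0.03],[0,-0.007,0.44,0,0,0,0.03],[0,-0.007,0.44,0,0,0,0.03],[0,-0.007,0.44,0,0,0,0.03],[0,-0.007,0.44,0,0,0,0.03],[0,-0.007,0.44,0,0,0,0.03],[0,-0.007,0.44,0,0,0,0.03]]
  ]
}}

```text
time: 8.1
tcp_pos: [0.4351, 0.1296, 0.0391]
tcp_rot: [[-0.992, 0.129, -0.001], [0.129, 0.992, -0.0], [0.001, -0.0, -1.0]]
contact_force: [-1.6, 0.5, 0.3]
width: -0.0001
```

Emit:
{"api": "move_arm", "payload": {
  "targets": [
    [[0,-0.007,0.44,0,0,0,0.03],[0,-0.007,0.44,0,0,0,0.03],[0,-0.007,0.44,0,0,0,0.03],[0,-0.007,0.44,0,0,0,0.03],[0,-0.007,0.44,0,0,0,0.03],[0,-0.007,0.44,0,0,0,0.03],[0,-0.007,0.44,0,0,0,0.03],[0,-0.004,0.3,0,0,0,0.02]]
  ]
}}

```text
time: 8.9
tcp_pos: [0.4434, 0.1624, 0.0391]
tcp_rot: [[-0.936, 0.351, -0.001], [0.351, 0.936, 0.0], [0.001, -0.0, -1.0]]
contact_force: [-0.9, -0.9, -0.5]
width: 0.0
```

```bash
cat > m.py <<'E'
from h import *
from station import manip, grab_frame
import sys
k=sys.argv[1]
s=manip.get_state(); p=s["tcp_pos"]; d=p[:2]-np.array([.58,.113]); print(p,s["time"],s["contact_force"],np.hypot(*d),np.degrees(np.arctan2(d[1],d[0]))%360)
f=grab_frame("scene"); cv2.imwrite(f"pics/scene{k}.png",cv2.resize(f["pixels"][200:440,160:480],(800,600)))
g=grab_frame("top"); np.savez(f"top{k}.npz",**g); cv2.imwrite(f"pics/top{k}.png",cv2.resize(g["pixels"][160:340,130:370],(800,600)))
E
python3 m.py 5
```

```text
[0.44336162 0.16243313 0.03913443] 8.9 [-0.90711165 -0.89433237 -0.4619941 ] 0.145305471742225 160.11085464347886
```

View pics/scene5.png

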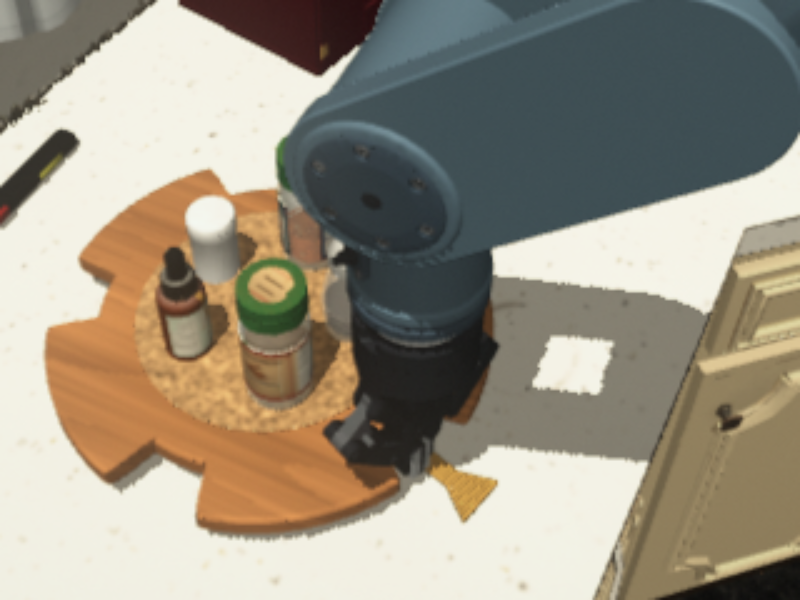

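View pics/top5.png

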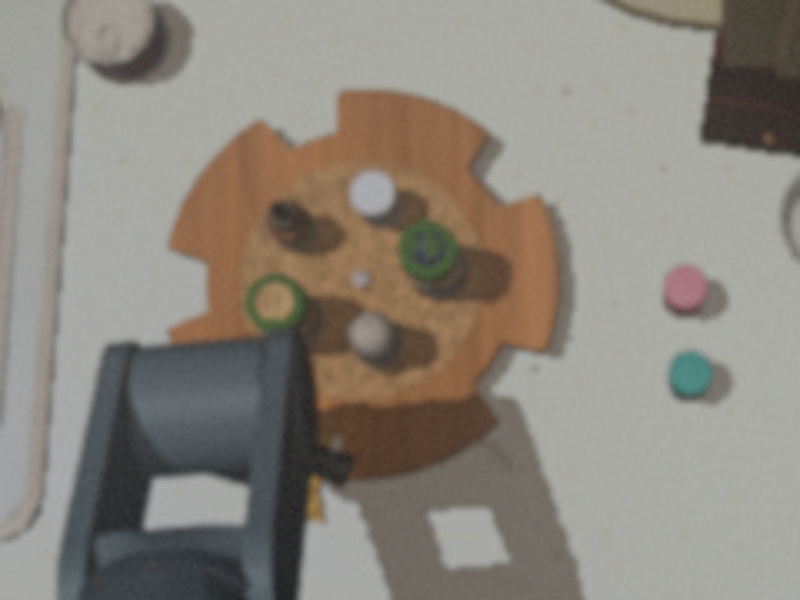

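```bash
cat > salt.py <<'E'
from h import *
import sys
f=dict(np.load(f"top{sys.argv[1]}.npz")); P=cloud(f); c=np.array([.5792,.1107])
hsv=cv2.cvtColor(f["pixels"],cv2.COLOR_BGR2HSV)
d=P[...,:2]-c
mm=((P[...,2]>.05)&(P[...,2]<.16)&(np.hypot(d[...,0],d[...,1])<.1)).astype('u1')
nn,l,st,ce=cv2.connectedComponentsWithStats(mm)
for i in range(1,nn):
    if st[i,4]>20:
        q=P[l==i]; w=q[q[:,2]>q[:,2].max()-.01].mean(0); print("tall",st[i],w.round(3),np.degrees(np.arctan2(w[1]-c[1],w[0]-c[0])).round(1)%360,np.hypot(*(w[:2]-c)).round(3),f["pixels"][l==i].mean(0).round())
E
python3 salt.py 5
python3 - <<'E'
from h import *
from station import grab_frame
f=grab_frame("scene"); P=cloud(f); hsv=cv2.cvtColor(f["pixels"],cv2.COLOR_BGR2HSV)
c=np.array([.581,.1155]); r=np.hypot(P[...,0]-c[0],P[...,1]-c[1]); ok=f["range_z"]>0
v,u=np.mgrid[0:480,0:640]
for a,b in((.06,.1),(.1,.15),(.15,.2),(.2,.25),(.25,.3)):
    m=ok&(P[...,2]>a)&(P[...,2]<b)&(u>290)&(P[...,0]<.6)&(P[...,1]>.0)&~((hsv[...,1]>120)&(hsv[...,0]<90))
    m&=r>.088
    if m.any():
        i=np.argmin(np.where(m,r,9)); print(a,b,r.flat[i].round(3),u.flat[i],v.flat[i],P.reshape(-1,3)[i].round(3))
m=ok&(P[...,2]>.152)&(r<.12); print("low arm over disc",P[m][P[m][:,2].argsort()[:3]].round(3))
E
```

```text
tall [235 212  16  16 190] [0.637 0.097 0.099] 346.9 0.059 [141. 141. 144.]
tall [210 220  16  16 186] [0.615 0.162 0.135] 55.2 0.062 [58. 69. 82.]
tall [250 226  21  25 380] [0.586 0.046 0.145] 276.0 0.065 [63. 82. 78.]
tall [204 242  24  22 340] [0.543 0.161 0.145] 125.8 0.062 [ 69.  96. 102.]
tall [235 254  17  18 239] [0.523 0.091 0.125] 199.6 0.06 [ 89.  99. 109.]
0.06 0.1 0.136 308 370 [0.462 0.182 0.074]
0.1 0.15 0.14 298 367 [0.469 0.2   0.103]
0.15 0.2 0.129 300 323 [0.473 0.185 0.19 ]
0.2 0.25 0.125 298 311 [0.476 0.185 0.213]
0.25 0.3 0.139 297 298 [0.469 0.198 0.258]
low arm over disc [[0.492 0.124 0.342]
 [0.492 0.125 0.345]
 [0.49  0.125 0.345]]
```

Turned about 40.5° and the wrist clears the containers. About 32° remain.

Emit:
{"api": "move_arm", "payload": {
  "targets": [
    [[0,-0.004,0.3,0,0,0,0.02],[0,-0.007,0.44,0,0,0,0.03],[0,-0.007,0.44,0,0,0,0.03],[0,-0.007,0.44,0,0,0,0.03],[0,-0.007,0.44,0,0,0,0.03],[0,-0.007,0.44,0,0,0,0.03],[0,-0.007,0.44,0,0,0,0.03],[0,-0.007,0.44,0,0,0,0.03]]
  ]
}}

```text
time: 9.85
tcp_pos: [0.4588, 0.1923, 0.0392]
tcp_rot: [[-0.831, 0.556, -0.001], [0.556, 0.831, -0.0], [0.001, -0.0, -1.0]]
contact_force: [-2.0, -0.6, 0.4]
width: -0.0001
```

Emit:
{"api": "move_arm", "payload": {
  "targets": [
    [[0,-0.007,0.44,0,0,0,0.03],[0,-0.007,0.44,0,0,0,0.03],[0,-0.007,0.44,0,0,0,0.03],[0,-0.007,0.44,0,0,0,0.03],[0,-0.007,0.44,0,0,0,0.03],[0,-0.004,0.3,0,0,0,0.02],[0,-0.003,0.22,0,0,0,0.015],[0,0,0.15,0,0,0,0.01]]
  ]
}}

```text
time: 10.65
tcp_pos: [0.4771, 0.2144, 0.0392]
tcp_rot: [[-0.708, 0.706, -0.0], [0.706, 0.708, -0.0], [0.0, -0.0, -1.0]]
contact_force: [-0.8, -0.2, -0.6]
width: -0.0
```

```bash
python3 m.py 6; python3 salt.py 6
```

```text
[0.47712908 0.21442034 0.03920632] 10.65 [-0.77965156 -0.24610015 -0.58806329] 0.14445937230229056 135.4068239632703
tall [218 213  15  17 184] [0.632 0.143 0.135] 31.3 0.062 [58. 69. 81.]
tall [244 216  15  17 185] [0.624 0.074 0.098] 320.7 0.058 [144. 143. 146.]
tall [200 233  24  24 404] [0.565 0.171 0.144] 103.6 0.062 [68. 92. 99.]
tall [248 237  21  23 374] [0.557 0.051 0.143] 249.6 0.063 [62. 82. 77.]
tall [225 255  18  18 243] [0.52  0.114 0.125] 176.4 0.06 [74. 82. 91.]
```

View pics/scene6.png

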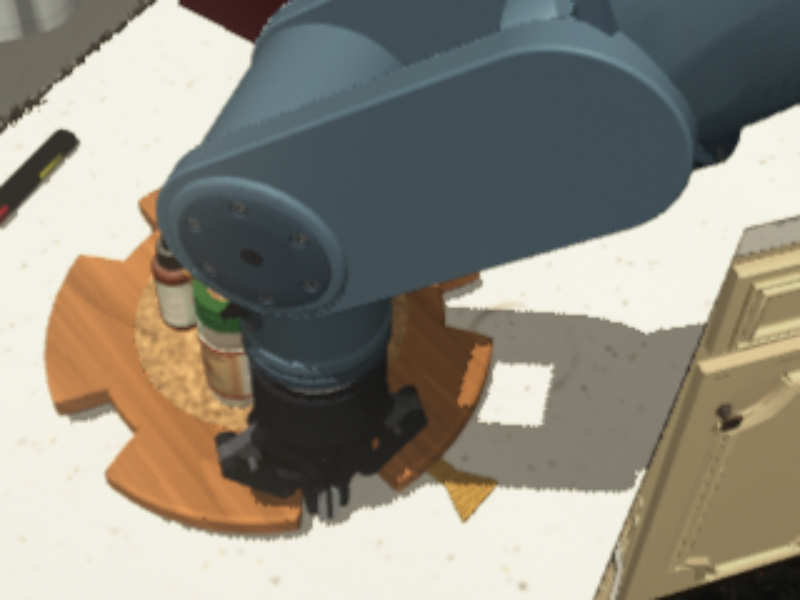

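Emit:
{"api": "move_arm", "payload": {
  "targets": [
    [[0,-0.003,0.22,0,0,0,0.015],[0,-0.004,0.3,0,0,0,0.02],[0,-0.005,0.37,0,0,0,0.025],[0,-0.005,0.37,0,0,0,0.025],[0,-0.004,0.3,0,0,0,0.02],[0,-0.003,0.22,0,0,0,0.015],[0,0,0.15,0,0,0,0.01],[0,0,0,0,0,0,0]]
  ]
}}

```text
time: 11.55
tcp_pos: [0.492, 0.2272, 0.0394]
tcp_rot: [[-0.611, 0.791, 0.001], [0.791, 0.611, 0.0], [-0.0, 0.0, -1.0]]
contact_force: [0.4, 0.9, -0.8]
width: 0.0003
```

```bash
python3 m.py 7; python3 salt.py 7
```

```text
[0.49204003 0.22719978 0.03936077] 11.55 [ 0.41697203  0.91147351 -0.7764385 ] 0.14414765115246223 127.60450268642889
tall [221 212  15  16 179] [0.636 0.135 0.135] 23.4 0.062 [58. 69. 81.]
tall [246 218  15  17 187] [0.619 0.068 0.099] 313.3 0.058 [145. 145. 148.]
tall [199 230  25  24 409] [0.574 0.172 0.143] 95.1 0.062 [ 68.  93. 100.]
tall [246 240  22  23 378] [0.549 0.054 0.145] 241.8 0.064 [62. 82. 77.]
tall [222 254  18  18 240] [0.52  0.122 0.124] 169.2 0.06 [66. 74. 83.]
```

Salt at 169.2° against 166.8° for the pointer, about 2.5 mm off the line. Backing off the wall and lifting straight out.

Emit:
{"api": "move_arm", "payload": {
  "targets": [
    [[0,0,-0.3,0,0,0,0],[0,0,-0.4,0,0,0,0],[0,0,0,0,0,0,0],[0,0,0,-0.8,0,0,0],[0,0,0,-1.5,0,0,0],[0,0,0,-2.5,0,0,0],[0,0,0,-3,0,0,0],[0,0,0,-3,0,0,0]]
  ]
}}

```text
time: 12.45
tcp_pos: [0.4864, 0.2229, 0.1497]
tcp_rot: [[-0.612, 0.791, 0.001], [0.791, 0.612, 0.0], [-0.0, 0.001, -1.0]]
contact_force: [0.3, 0.7, 0.5]
width: 0.0
```

Emit:
{"api": "move_arm", "payload": {
  "targets": [
    [[0,0,0,-3,0,0,0],[0,0,0,-4,0,0,0],[0,0,0,-4,0,0,0],[0,0,-2,-3,0,0,0],[0,0,-4,0,0,0,0],[0,0,-4,0,0,0,0],[0,0,-4,0,0,0,0],[0,0,-4,0,0,0,0]]
  ]
}}

```text
time: 13.25
tcp_pos: [0.3424, 0.1121, 0.2884]
tcp_rot: [[-0.612, 0.791, 0.002], [0.791, 0.612, -0.0], [-0.001, 0.002, -1.0]]
contact_force: [-0.7, -0.3, 1.0]
width: 0.0002
```

Emit:
{"api": "move_arm", "payload": {
  "targets": [
    [[0,0,-4,0,0,0,0],[0,0,-4,0,0,0,0],[0,0,-4,0,0,0,0],[0,0,-4,0,0,0,0],[0,0,-2,0,0,0,0],[0,0,0,0,0,0,0],[0,0,0,0,0,0,0]]
  ]
}}

```text
time: 13.95
tcp_pos: [0.2127, 0.0028, 0.2879]
tcp_rot: [[-0.61, 0.792, -0.008], [0.792, 0.61, -0.001], [0.004, -0.006, -1.0]]
contact_force: [0.8, 0.4, 0.0]
width: 0.0
```

```bash
python3 m.py 8; python3 salt.py 8; python3 -c "
from station import manip; import numpy as np
s=manip.get_state(); print(np.abs(s['qd']).max(),s['time'])"
```

```text
[0.21269557 0.00276853 0.28786817] 13.95 [0.84102952 0.36617926 0.01230348] 0.38348861467209894 196.70498809046757
tall [221 212  15  16 181] [0.636 0.135 0.135] 23.2 0.062 [55. 65. 77.]
tall [246 218  15  17 188] [0.62  0.068 0.098] 313.8 0.059 [137. 137. 139.]
tall [199 230  25  24 409] [0.573 0.173 0.143] 96.1 0.062 [67. 90. 97.]
tall [246 240  22  23 375] [0.549 0.054 0.143] 241.9 0.064 [60. 79. 76.]
tall [222 254  18  18 241] [0.521 0.124 0.126] 167.5 0.059 [ 86.  95. 105.]
0.01355189359498818 14.05
```

View pics/scene8.png

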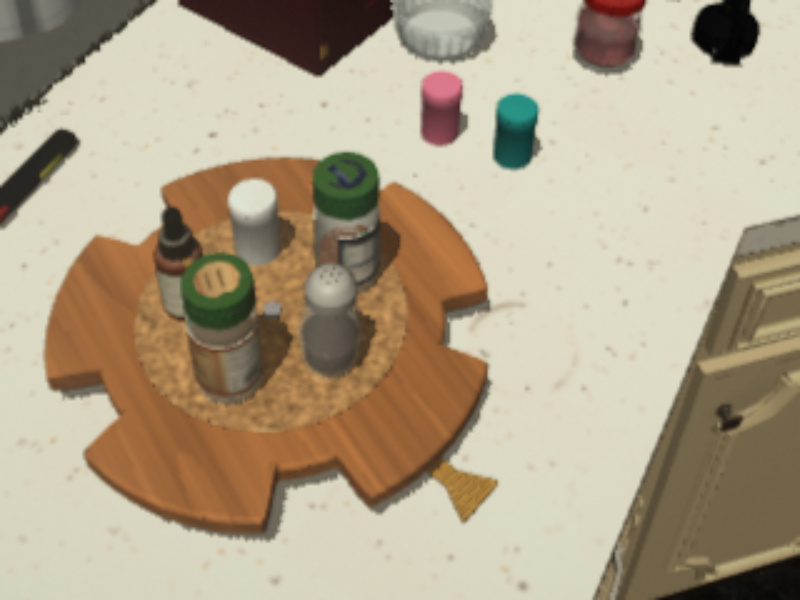

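View pics/top8.png

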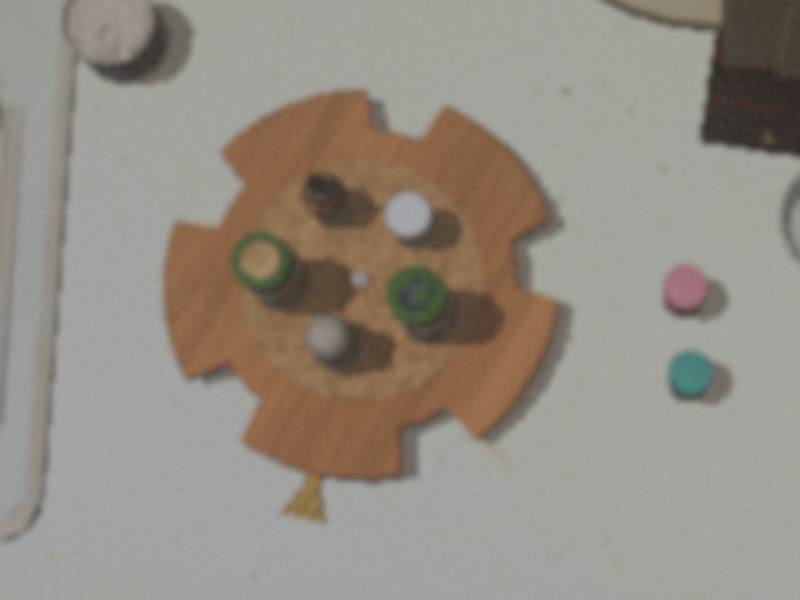

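The images show the salt shaker in front on the pointer's line (scene view at 330,320, pointer at 465,490), all five containers upright and the bystanders in place. Handing in.

```bash
python3 -c "
from station import manip
print(manip.hand_in())"
```

```text
the job is handed in; nothing more can be done
None
```

The salt shaker now stands at the front behind the brass pointer, and the job is handed in at about 14 s of the 58 s. No verdict comes back.

I closed the fingers and lowered them into the nearest rim notch. I pushed the turntable about 72° clockwise at no more than about 0.3 rad/s, then backed off the wall and lifted clear.

**Final checks with the arm clear:**
- **Position:** in the top view the salt shaker sits at 167.5° and the pointer at 166.8°. That is under 1 mm off the pointer's line, and the shaker is 59 mm in front of the axis.
- **Containers:** all five stand upright, 59 to 64 mm from the axis. Their positions match the previous picture, taken about 2.4 s earlier, to within about 2 mm, so the turntable stayed put.
- **Bystanders:** I checked these only by eye. The dish, jam jar, lid and the pink and turquoise look-alikes looked unmoved. The blender cup was outside the final crops, but the arm never came near it after the start.

**What disagreed or stayed unclear:**
- The scene and top cameras differed by about 5 mm on where the axis is, so I used a middle value of (0.580, 0.113). The top-view angles above use the top camera's own centre.
- The push force was close to the sensor noise, mostly 1 to 2 N, so I judged contact from the disc following the finger rather than from the force reading.

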